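Stand the green-capped cigar tube in its holder cup

TASK

Lift the wooden lid off the tray and lay it gently flat on the dark rolling board, handle up. Take out the green-capped metal tube, lean it in the sloped rest with the cap end uppermost and its foot against the stop, and let go of it; then take it again by its cap, raise it upright and lower it, without dropping it, foot first into the holder cup with the green band, so that it is left standing fully down on the cup's floor, cap up. Leave the red-capped tube standing in the red-banded cup and the other things on the bench where they are.

Things in the scene. Friction and masses are not known exactly. Their poses are not given: they have to be found in the camera images.
- board: fixed dark slate-coloured rolling board lying on the bench, 240 (x) x 200 (y) x 8 mm thick; origin at the centre of its underside, on the bench
- tray: fixed open wooden tray, outside 220 (its x) x 150 (y) x 50 mm high, walls and floor 8 mm, under the lid at first; origin at the centre of its underside. The tube lies in it along its x, cap to +x, its axis 34 mm above the bench, on two saddles 16 mm wide at x = -70 and +70 mm with cheeks 34 mm high; between them there is free room beside and under the tube
- lid: loose plywood lid, 224 (its x) x 154 (its y) x 8 mm thick, about 250 g, simply resting on the tray's rim, with an upright handle bar on its middle: 90 mm long along its x, 16 mm wide, from 8 to 44 mm above its underside. Origin at the centre of its underside, z up
- lid_handle (a point): middle of the lid's handle bar, 30 mm above the lid's underside
- tube: loose aluminium cigar tube, one rigid cylinder 24 mm in diameter and 180 mm long, about 80 g; its last 40 mm is a green cap of the same diameter. Origin at its middle, x axis along it towards the cap end. Nothing marks its turn about its own axis
- tube_foot (a point): centre of the tube's plain end face (the foot), 90 mm from the middle
- tube_top (a point): centre of the end face of the tube's green cap, 90 mm from the middle
- rest: fixed wooden sloped rest that holds the tube leaning at 45 degrees, rising along its own +x; foot plate 150 x 80 x 12 mm, origin on the bench under it. An end plate, 18 mm higher than the axis, stops the foot. Along the tube from its foot, saddles 60 mm wide reach from 15 to 29 and 89 to 103 mm; past 104 mm the tube is free all round. Cheeks 28 mm apart rise 1 mm past its axis, the saddle floor is 12 mm under it
- rest_low (a point): where the centre of the tube's foot lies when the tube is seated in the rest, 34 mm above the bench
- rest_high (a point): where the centre of the tube's cap end face lies when it is seated: 127 mm further along the rest's x and 127 mm higher than rest_low
- cup_green: fixed turned wooden holder cup with a green band round it and a green ring on its rim, 72 mm outside diameter, 75 mm high, with a round upright well 32 mm in diameter and 63 mm deep; origin at the centre of its underside
- cup_green_in (a point): centre of the floor of the green-banded cup's well, 12 mm above the bench
- cup_green_rim (a point): centre of the mouth of the green-banded cup's well, 75 mm above the bench
- cup_red: the same cup with a red band and ring; a red-capped tube already stands in it. It and the green-banded cup may stand in each other's place
- red_tube: loose tube like the green-capped one but with a red cap, standing in the red-banded cup up to 192 mm above the bench; origin at the centre of its foot, z axis along it, upwards
- paste_jar: bystander: amber glass jar with brass lid, 56 mm across, 70 mm high; origin at its underside
- knife: bystander: flat rounded steel leaf knife, 120 x 100 x 4 mm, lying near the robot
- paste_brush: bystander: brush, 170 mm long, lying on the robot's side of the board
- mug: bystander: white mug, 80 mm across, 90 mm high; origin at its underside
- ring_gauge: bystander: brass plate with three holes, 60 x 160 x 10 mm, lying beyond the rest
Things that resemble listed ones, but are neither listed nor needed, are in the scene too. Leave any blue, pink or purple look-alike of the red_tube alone.

How it is judged:
By the outcome, as a careful person would: the job done as asked, in the order asked, and still so for the second after the job is handed in, with the robot touching nothing.
It also fails if it takes over 72 s, if anything falls off the work surface, if the arm or the gripper's body presses on something with over 40 N, if the wrist force passes 120 N, or if a joint passes its speed limit or range.

ROBOT

A 7-joint arm with a two-finger parallel gripper is mounted at the origin on the work surface. World frame = base frame: x ahead of the robot, y to its left, z up, the work surface at z = 0. Lengths are in m, angles in rad, forces in N, time in s.
With the tool pointing down it reaches from about 0.35 to 0.9 m from the base axis. Payload 8.1 kg.
Tool frame: the origin (TCP) lies midway between the tips of the shut fingers; the grasp point (between the pads) lies arm.tcp_to_grasp behind it (arm.tcp_to_grasp is the distance from the TCP to the grasp point, in m); z points along the fingers, y is the line along which they close (so a half turn about z gives the same grasp; the last joint's range is limited). The gripper opens to 92 mm and grips with 3 to 60 N. Pads are 19 mm wide; open, the fingers measure 130 mm over their backs; the gripper's body (75 mm by 190 mm) begins 47 mm behind the grasp point.
Start: joints at [1.11, 0.434, 0.025, 1.573, -0.012, 1.134, -0.075], TCP at [0.219, -0.585, 0.227] pointing down, gripper open.
Joint ranges: [-2.62, 2.62], [-0.44, 2.09], [-1.27, 1.32], [0.08, 2.57], [-1.32, 4.46], [0.12, 2], [-2.74, 2.74]. Speed limits (rad/s): [2.22, 2.22, 3.01, 3.01, 3.14, 3.14, 3.14].

INTERFACE

Orientations are given as a rotation vector (axis times angle).
In Python, from cell import observe, get_image, arm gives the robot as it stands. The module is installed in compiled form; this text tells all that it offers.
- The arm moves only by the tool drive_tool, never from a script. Its argument "steps" is a list of rows, each a list of 5 numbers: the closure, from 0 (fully open) to 1 (shut), then the shift along the world's x, y, z in mm, then the turn about the world's z in rad. In form: [[hand, x, y, z, roll], ...]. A call has 1 to 20 rows; each row shifts and turns the commanded pose from where the row before left it; what a row does not reach is not made up. A row lasts 1/12 s, in which the tool goes at most 41.7 mm and 7.16 degrees, less where a joint would pass 70% of its speed; a pose out of reach is approached as far as the arm can. A call with a gripper value outside its range is refused whole. The fingers move at their own pace and stop on an object; "grip_force" is the grip in N (left out, the last holds). Time passes only in rows, so rows that do not move let the fingers close. It gives the time, the measured TCP pose, the force, the opening and the grip force at its end, in the units of the state.
- observe(): the state, without advancing time (a new reading comes with each control period).
- get_image(name): name is "side" or "top"; returns a dict with "image" (384x512x3 uint8, red, green, blue), "vfov" (degrees; the focal length in pixels is half the picture's height over the tangent of half this angle, whatever the lens; pixels are square), "cx", "cy" (the principal point, pixels), "xyz" and "attitude" of the camera in the world. Camera axes: x right, y down, z forward; pixel columns grow to the right and rows downward; lengths in m; the calibration is good to about 2 mm. A picture is of the moment at which its call begins. There is no depth.
- arm.sign_off(): hands the job in; it is judged then, once.
The state is a dict: "clock": time; "joints": joint angles; "dq": joint speeds; "joint_efforts": joint torques, N m; "position": TCP position; "ee_rot": TCP orientation; "force": force on the tool from outside, world axes, zero at the start; "ft_torque": the same for the moment, N m; "width": opening from 0.0 (shut) to 1.0 (fully open); "gripper_force": force on a finger pad.
Only numpy, scipy, OpenCV 4.12 (cv2) and the standard library are available. Lean on these libraries where they do the work, as an engineer would, in place of code of your own. Each camera call takes 0.05 s, during which the arm holds its last target. There are 200 camera calls.

## Working session

There is one attempt and no reset: what is moved stays moved. The work goes in short steps, Python scripts to look and compute and a tool call to move; the robot and the scene stay as the last step left them, time stands still between calls to the robot, and variables do not carry over. Pictures are saved under pics/ and viewed, at most 10 in all, crops included, and the job is handed in when it is done.

Besides the shell and the picture viewer there is one more tool, called after "Emit:" in YAML: its name, and indented under it one key for each argument. drive_tool: Moves the arm, as the interface text tells. Its arguments: {"type":"object","properties":{"steps":{"type":"array"},"grip_force":{"type":"number"}},"required":["steps"]}

```bash
mkdir -p pics
cat > h.py <<'E'
import numpy as np, cv2
from scipy.spatial.transform import Rotation as R
from cell import observe, get_image, arm
def rot(a):
    a=np.array(a,float)
    if a.shape==(3,3): return a
    return R.from_rotvec(a).as_matrix() if a.size==3 else R.from_quat(a).as_matrix()
def snap(n,f):
    d=get_image(n); cv2.imwrite('pics/'+f,d['image'][:,:,::-1]); np.save('pics/%s.npy'%f,d,allow_pickle=True); return d
def load(f): return np.load('pics/%s.npy'%f,allow_pickle=True).item()
def ray(d,u,v):
    f=d['image'].shape[0]/2/np.tan(np.radians(d['vfov'])/2)
    r=rot(d['attitude'])@np.array([(u-d['cx'])/f,(v-d['cy'])/f,1]); return np.array(d['xyz']),r
def onz(d,u,v,z):
    o,r=ray(d,u,v); return (o+r*(z-o[2])/r[2])
def proj(d,p):
    f=d['image'].shape[0]/2/np.tan(np.radians(d['vfov'])/2)
    c=rot(d['attitude']).T@(np.array(p)-np.array(d['xyz'])); return np.array([d['cx']+f*c[0]/c[2],d['cy']+f*c[1]/c[2]])
def tri(d1,p1,d2,p2):
    o1,r1=ray(d1,*p1);o2,r2=ray(d2,*p2)
    s=np.linalg.lstsq(np.c_[r1,-r2],o2-o1,rcond=None)[0]; a=o1+s[0]*r1;b=o2+s[1]*r2
    return (a+b)/2,np.linalg.norm(a-b)
E
python3 - <<'E'
from h import *
for n in('top','side'):
    d=snap(n,n+'0.png'); print(n,{k:v for k,v in d.items() if k!='image'})
    cv2.imwrite(f'pics/{n}0b.png',cv2.resize(d['image'][:,:,::-1],(800,600),interpolation=cv2.INTER_CUBIC))
print(observe()); print(arm.tcp_to_grasp)
E
```

```text
top {'vfov': 56.25214045951275, 'cx': 255.63584987912395, 'cy': 185.8802884105058, 'xyz': array([0.42931502, 0.0260958 , 1.28334122]), 'attitude': array([-2.16033405,  2.16338811, -0.16007266])}
side {'vfov': 56.75041214098524, 'cx': 253.223264959636, 'cy': 193.97609301906454, 'xyz': array([0.1855438 , 0.78393245, 0.68828948]), 'attitude': array([-0.59365375,  2.51316   , -1.3477491 ])}
{'clock': 0.1, 'joints': array([ 1.1104357 ,  0.43517159,  0.02497781,  1.57400605, -0.01156426,
        1.13403772, -0.07507864]), 'dq': array([ 8.43554294e-05, -2.92069686e-03, -3.76866586e-04, -3.51888934e-03,
       -2.03652075e-04, -9.74100183e-04, -1.03940857e-03]), 'joint_efforts': array([ 1.47507111e-03, -6.69129968e+01,  9.86940600e-01, -3.15148830e+01,
       -6.05571130e-02,  3.72676877e-02,  5.11555743e-05]), 'position': array([ 0.21863055, -0.58500715,  0.22601219]), 'ee_rot': array([-3.09008105e+00, -5.58668224e-01,  6.70130114e-04]), 'force': array([ 0.57192499, -0.25469063, -1.09637837]), 'ft_torque': array([-0.00457269, -0.08908517, -0.01909447]), 'gripper_force': 0.0, 'width': 1.0009723835686037}
0.0188
```

View pics/top0b.png

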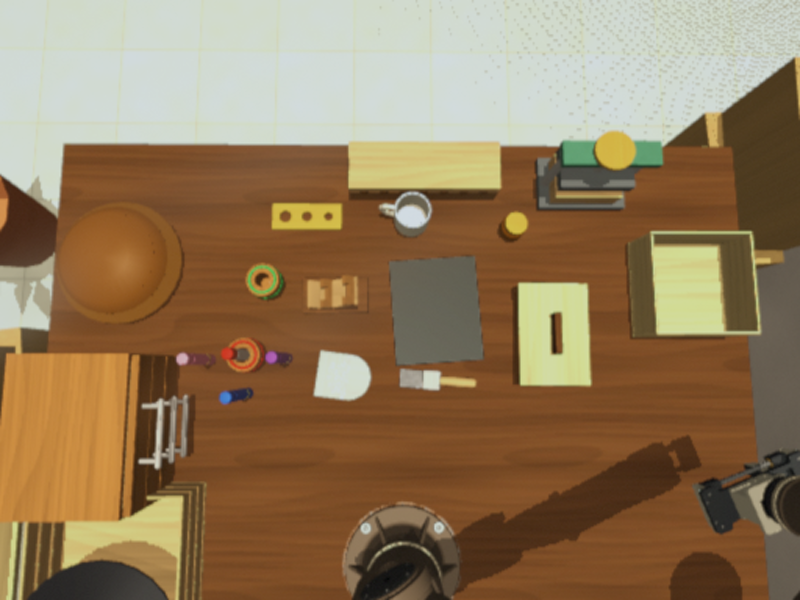

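View pics/side0b.png

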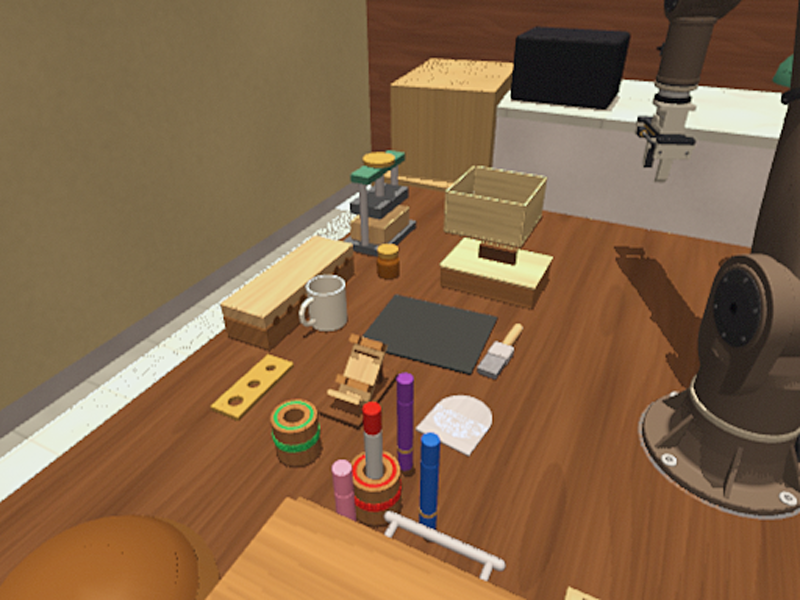

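The top view shows the lid/tray at about (555,334), the board at (437,310), the rest at (336,293) and the green cup at (264,281), all in 800-wide pixels. World x points up in the picture and y points left. I'll enlarge crops of the rest and of the lid and board.

Run:
```python
from h import *
t=load('top0.png');s=load('side0.png')
def crop(d,x0,y0,w,h,W,H): return cv2.resize(d['image'][y0:y0+h,x0:x0+w,::-1],(W,H),interpolation=cv2.INTER_CUBIC)
a=crop(t,150,165,90,60,400,267); a=cv2.resize(t['image'][160:220,150:240,::-1],(450,300),interpolation=cv2.INTER_CUBIC)
b=cv2.resize(s['image'][205:305,165:275,::-1],(330,300),interpolation=cv2.INTER_CUBIC)
c=cv2.resize(t['image'][155:255,240:390,::-1],(450,300),interpolation=cv2.INTER_CUBIC)
im=np.zeros((600,780,3),np.uint8); im[:300,:450]=a; im[:300,450:]=b; im[300:,:450]=c
cv2.imwrite('pics/crop1.png',im)
k=.64
for n,u,v,z in [('lid',517,283,.058),('lid',590,282,.058),('lid',591,385,.058),('lid',520,386,.058),('board',389,261,.008),('board',475,255,.008),('board',484,358,.008),('board',397,364,.008),('cup rim',264,281,.075),('plate',305,277,.012),('plate',368,277,.012),('plate',368,311,.012),('jar',515,222,.07),('purple',275,357,.19),('knife tip',320,398,0),('brush',405,378,.01),('brush',476,382,.01)]:
    print(n,onz(t,u*k,v*k,z).round(3))
```

```text
lid [ 0.607 -0.256  0.058]
lid [ 0.609 -0.418  0.058]
lid [ 0.383 -0.41   0.058]
lid [ 0.382 -0.256  0.058]
board [0.665 0.028 0.008]
board [ 0.68  -0.172  0.008]
board [ 0.443 -0.187  0.008]
board [0.43  0.01  0.008]
cup rim [0.609 0.299 0.075]
plate [0.627 0.22  0.012]
plate [0.627 0.076 0.012]
plate [0.549 0.075 0.012]
jar [ 0.742 -0.253  0.07 ]
purple [0.444 0.247 0.19 ]
knife tip [0.354 0.183 0.   ]
brush [ 0.398 -0.008  0.01 ]
brush [ 0.389 -0.168  0.01 ]
```

View pics/crop1.png

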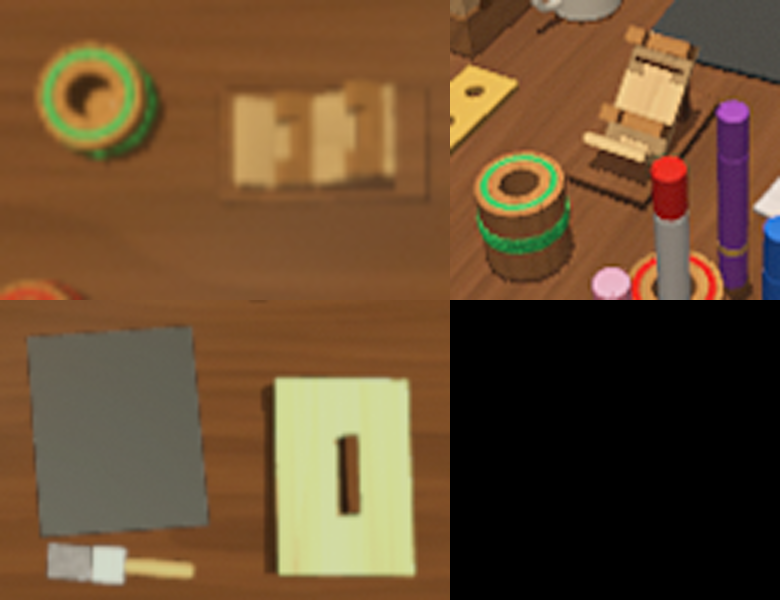

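The rest's stop end is at the left, near the green cup, so it rises towards world −y. Next I fit the poses from the finer crop pixels.

```bash
cat >> h.py <<'E'
def fit(d,px,z,lx,ly):  # px order: corners (+x+y),(+x-y),(-x-y),(-x+y)
    P=np.array([onz(d,u,v,z)[:2] for u,v in px]); c=P.mean(0)
    e=P[0]+P[1]-P[2]-P[3]; e2=P[0]+P[3]-P[1]-P[2]
    Q=np.array([[lx,ly],[lx,-ly],[-lx,-ly],[-lx,ly]])/2
    H=Q.T@(P-c); a=np.arctan2(H[0,1]-H[1,0],H[0,0]+H[1,1])
    return c.round(4),np.degrees(a).round(2),np.linalg.norm(e)/2,np.linalg.norm(e2)/2
E
python3 - <<'E'
from h import *
t=load('top0.png');s=load('side0.png')
C=lambda L:[(240+x/3-.33,155+(y-300)/3-.33) for x,y in L]
D=lambda L:[(150+x/5-.4,160+y/5-.4) for x,y in L]
print('lid',fit(t,C([(275,378),(407,380),(413,575),(278,575)]),.058,.224,.154))
print('board',fit(t,C([(28,338),(192,327),(208,523),(41,535)]),.008,.24,.2))
# rest +x=-y world: world x side as its +y
print('rest',fit(t,D([(428,91),(428,202),(220,200),(222,86)]),.012,.15,.08)) 
print('cup',[onz(t,*D([p])[0],.075).round(4) for p in [(90,96)]])
S=lambda x,y:(165+(x-450)/3-.33,205+y/3-.33)
print('cup side',onz(s,*S(520,184),.075).round(4))
print('restside TL,corner',onz(s,*S(644,206),.012).round(4),onz(s,*S(570,178),.012).round(4))
h=[onz(t,*C([p])[0],.094).round(4) for p in [(352,435),(352,514)]];print('handle',h)
E
```

```text
lid (array([ 0.4955, -0.3322]), np.float64(-0.76), np.float64(0.22331634666064012), np.float64(0.1530120619850208))
board (array([ 0.5536, -0.0787]), np.float64(3.73), np.float64(0.23525092047259033), np.float64(0.19778486811930604))
rest (array([0.5869, 0.1503]), np.float64(-90.73), np.float64(0.1471624880732766), np.float64(0.08070724576745238))
cup [array([0.6123, 0.3032, 0.075 ])]
cup side [0.6091 0.3074 0.075 ]
restside TL,corner [0.5412 0.2326 0.012 ] [0.6171 0.2326 0.012 ]
handle [array([ 0.539 , -0.3332,  0.094 ]), array([ 0.4516, -0.3297,  0.094 ])]
```

Emit:
drive_tool:
  steps:
    - [0, 28, 25, 0, -0.038]
    - [0, 28, 25, 0, -0.038]
    - [0, 28, 25, 0, -0.038]
    - [0, 28, 25, 0, -0.038]
    - [0, 28, 25, 0, -0.038]
    - [0, 28, 25, 0, -0.038]
    - [0, 28, 25, 0, -0.038]
    - [0, 28, 25, 0, -0.038]
    - [0, 28, 25, 0, -0.038]
    - [0, 25, 28, 0, -0.038]
    - [0, 0, 0, -25, 0]
    - [0, 0, 0, -25, 0]
    - [0, 0, 0, -20, 0]
    - [0, 0, 0, 0, 0]
    - [0, 0, 0, 0, 0]

```text
clock: 1.35
position: [0.4951, -0.332, 0.1559]
ee_rot: [-3.14, 0.035, 0.004]
force: [-0.3, 0.4, 0.4]
width: 1.001
gripper_force: 0.0
```

Run:
```python
from h import *
o=observe();print(o['clock'],o['position'],o['ee_rot'],o['joints'].round(2)); M=rot(o['ee_rot']);print(np.degrees(np.arctan2(M[1,0],M[0,0])))
t=snap('top','t1.png');s=snap('side','s1.png')
im=np.zeros((600,800,3),np.uint8)
im[:,:400]=cv2.resize(t['image'][150:270,310:390,::-1],(400,600),interpolation=cv2.INTER_CUBIC)
im[:,400:]=cv2.resize(s['image'][90:210,270:350,::-1],(400,600),interpolation=cv2.INTER_CUBIC)
cv2.imwrite('pics/c2.png',im)
```

```text
1.35 [ 0.49507989 -0.33203927  0.15594251] [-3.14009585  0.03508091  0.00391529] [ 0.51  0.46 -0.01  1.73  0.01  0.96 -1.1 ]
-1.2800635241350846
```

Emit:
drive_tool:
  grip_force: 30
  steps:
    - [0, 0, 0, -20, 0]
    - [0, 0, 0, -20, 0]
    - [0, 0, 0, -20, 0]
    - [0, 0, 0, -20, 0]
    - [0, 0, 0, -11, 0]
    - [0, 0, 0, 0, 0]
    - [1, 0, 0, 0, 0]
    - [1, 0, 0, 0, 0]
    - [1, 0, 0, 0, 0]
    - [1, 0, 0, 0, 0]
    - [1, 0, 0, 0, 0]
    - [1, 0, 0, 0, 0]
    - [1, 0, 0, 0, 0]
    - [1, 0, 0, 0, 0]

```text
clock: 2.62
position: [0.4959, -0.3324, 0.0658]
ee_rot: [3.141, -0.035, 0.0]
force: [0.5, -0.5, -0.1]
width: 0.466
gripper_force: 0.0
```

Emit:
drive_tool:
  steps:
    - [1, 0, 0, 0, 0]
    - [1, 0, 0, 0, 0]
    - [1, 0, 0, 0, 0]
    - [1, 0, 0, 0, 0]
    - [1, 0, 0, 0, 0]
    - [1, 0, 0, 0, 0]
    - [1, 0, 0, 0, 0]
    - [1, 0, 0, 0, 0]

```text
clock: 3.28
position: [0.4958, -0.3325, 0.0657]
ee_rot: [3.141, -0.035, -0.0]
force: [-0.2, -0.7, -0.9]
width: 0.17
gripper_force: 30.0
```

Emit:
drive_tool:
  steps:
    - [1, 0, 0, 8, 0]
    - [1, 0, 0, 15, 0]
    - [1, 0, 0, 20, 0]
    - [1, 0, 0, 20, 0]
    - [1, 5, 20, 0, 0.008]
    - [1, 6, 26, 0, 0.009]
    - [1, 6, 26, 0, 0.009]
    - [1, 6, 26, 0, 0.009]
    - [1, 6, 26, 0, 0.009]
    - [1, 6, 26, 0, 0.009]
    - [1, 6, 26, 0, 0.009]
    - [1, 6, 26, 0, 0.009]
    - [1, 6, 26, 0, 0.009]
    - [1, 5, 26, 0, 0.007]
    - [1, 0, 0, 0, 0]
    - [1, 0, 0, -15, 0]
    - [1, 0, 0, -20, 0]
    - [1, 0, 0, -20, 0]
    - [1, 0, 0, -15, 0]
    - [1, 0, 0, 0, 0]

```text
clock: 4.95
position: [0.5515, -0.0784, 0.0562]
ee_rot: [-3.14, -0.102, 0.008]
force: [-1.0, -0.2, -2.6]
width: 0.17
gripper_force: 30.0
```

Run:
```python
from h import *
o=observe();print(o['clock'],o['position'],o['force'],o['width'])
t=snap('top','t2.png');s=snap('side','s2.png')
im=np.zeros((600,800,3),np.uint8)
im[:,:400]=cv2.resize(t['image'][150:270,310:390,::-1],(400,600),interpolation=cv2.INTER_CUBIC)
im[:300,400:]=cv2.resize(t['image'][150:240,240:360,::-1],(400,300),interpolation=cv2.INTER_CUBIC)
im[300:,400:]=cv2.resize(s['image'][120:240,200:360,::-1],(400,300),interpolation=cv2.INTER_CUBIC)
cv2.imwrite('pics/c2.png',im)
```

```text
4.95 [ 0.55154256 -0.07841705  0.0562332 ] [-0.96152556 -0.24004213 -2.58371844] 0.16954255806468796
```

View pics/c2.png

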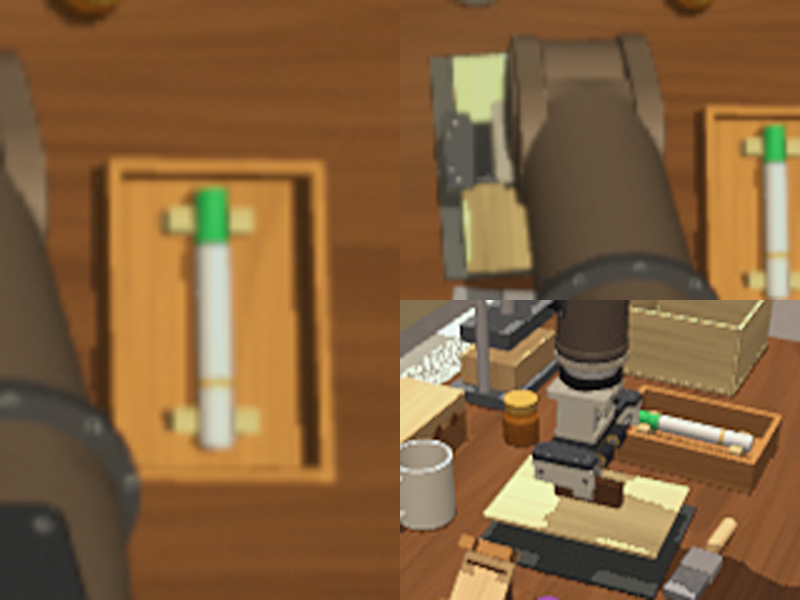

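The tray is open: the tube lies along world x with its green cap towards +x, at about (212,190) to (217,447) in the left crop. The lid hangs level over the board, so I lower it gently.

Emit:
drive_tool:
  steps:
    - [1, 2, 0, -10, 0]
    - [1, 0, 0, -10, 0]
    - [1, 0, 0, -5, 0]
    - [1, 0, 0, -3, 0]
    - [1, 0, 0, -2, 0]
    - [1, 0, 0, -1, 0]
    - [1, 0, 0, -1, 0]
    - [1, 0, 0, 0, 0]

```text
clock: 5.72
position: [0.5559, -0.0784, 0.0268]
ee_rot: [3.14, 0.102, 0.0]
force: [0.0, -0.2, -3.2]
width: 0.171
gripper_force: 30.0
```

Run:
```python
from h import *
t=load('t2.png')
C=lambda L:[(310+x/5-.4,150+y/5-.4) for x,y in L]
p=C([(212,188),(217,448)]); 
# end face edges top: cap end & foot end silhouettes at axis height
print([onz(t,*q,.034).round(4) for q in p])
print('tray',fit(t,C([(107,158),(325,161),(335,482),(112,480)]),.05,.22,.15))
print(observe()['position'],observe()['force'])
```

```text
[array([ 0.5886, -0.3353,  0.034 ]), array([ 0.4074, -0.332 ,  0.034 ])]
tray (array([ 0.496 , -0.3327]), np.float64(-0.81), np.float64(0.2212149255832231), np.float64(0.15260408324213684))
[ 0.55593434 -0.07842293  0.02680807] [ 0.02306889 -0.23462983 -3.15202134]
```

Emit:
drive_tool:
  steps:
    - [1, 0, 0, -1, 0]
    - [1, 0, 0, -1, 0]
    - [1, 0, 0, -0.7, 0]
    - [1, 0, 0, 0, 0]
    - [1, 0, 0, 0, 0]

```text
clock: 6.13
position: [0.5558, -0.0784, 0.024]
ee_rot: [3.14, 0.102, -0.0]
force: [-0.2, -1.0, -2.0]
width: 0.174
gripper_force: 30.0
```

Emit:
drive_tool:
  steps:
    - [1, 0, 0, -0.5, 0]
    - [1, 0, 0, -0.5, 0]
    - [1, 0, 0, 0, 0]
    - [1, 0, 0, 0, 0]

```text
clock: 6.47
position: [0.556, -0.0785, 0.0237]
ee_rot: [3.14, 0.101, 0.001]
force: [-2.7, 0.7, 5.6]
width: 0.17
gripper_force: 30.0
```

Emit:
drive_tool:
  steps:
    - [0.3, 0, 0, 0, 0]
    - [0.3, 0, 0, 0, 0]
    - [0.3, 0, 0, 0, 0]
    - [0.3, 0, 0, 0, 0]
    - [0.3, 0, 0, 0, 0]
    - [0.3, 0, 0, 0, 0]
    - [0.3, 0, 0, 0, 0]
    - [0.3, 0, 0, 0, 0]
    - [0.3, 0, 0, 5, 0]
    - [0.3, 0, 0, 20, 0]
    - [0.3, 0, 0, 30, 0]
    - [0.3, 0, 0, 30, 0]
    - [0.3, 0, 0, 30, 0.12]
    - [0.3, 0, -12, 0, 0.12]
    - [0.3, -1, -12, 0, 0.12]
    - [0.3, 0, -12, 0, 0.12]
    - [0.3, -1, -12, 0, 0.12]
    - [0.3, 0, -12, 0, 0.12]
    - [0.3, -1, -12, 0, 0.12]
    - [0.3, 0, -12, 0, 0.12]

```text
clock: 8.13
position: [0.5526, -0.1631, 0.1385]
ee_rot: [2.733, 1.548, -0.0]
force: [0.2, 0.3, 0.3]
width: 0.697
gripper_force: 0.0
```

Emit:
drive_tool:
  steps:
    - [0.3, 0, -10, 0, 0.12]
    - [0.3, -1, -10, 0, 0.12]
    - [0.3, -1, -10, 0, 0.12]
    - [0.3, -1, -10, 0, 0.12]
    - [0.3, -1, -10, 0, 0.12]
    - [0.3, -1, -10, 0, 0.12]
    - [0.3, -1, -10, 0, 0.12]
    - [0.3, -1, -10, 0, 0.12]
    - [0.3, -1, -10, 0, 0.12]
    - [0.3, 0, -10, 0, 0.12]
    - [0.3, 0, -10, 0, 0.12]
    - [0.3, 0, -10, 0, 0.12]
    - [0.3, -1, -10, 0, 0.12]
    - [0.3, -1, -10, 0, 0.12]
    - [0.3, 0, -10, 0, 0.12]
    - [0.3, 0, -10, 0, 0.12]
    - [0.3, 0, -6, 0, 0.12]
    - [0.3, 0, -6, 0, 0.06]
    - [0.3, 0, 0, 0, 0]

```text
clock: 9.72
position: [0.5422, -0.3365, 0.1379]
ee_rot: [-0.026, -3.141, 0.001]
force: [0.0, -0.2, 0.1]
width: 0.699
gripper_force: 0.0
```

Run:
```python
from h import *
o=observe();M=rot(o['ee_rot']);print(o['clock'],o['position'],np.degrees(np.arctan2(M[1,0],M[0,0])),o['width'],o['joints'].round(2))
t=snap('top','t3.png');s=snap('side','s3.png')
```

```text
9.7167 [ 0.54220047 -0.3364597   0.13793293] 179.05303600193685 0.6994122996345102 [ 0.96  0.66 -0.78  1.6   0.51  1.09  1.61]
```

Emit:
drive_tool:
  grip_force: 5
  steps:
    - [0.3, 1, 2, -30, 0]
    - [0.3, 0, 0, -30, 0]
    - [0.3, 0, 0, -30, 0]
    - [0.3, 0, 0, -20, 0]
    - [0.3, 0, 0, -12, 0]
    - [0.3, 0, 0, 0, 0]
    - [1, 0, 0, 0, 0]
    - [1, 0, 0, 0, 0]
    - [1, 0, 0, 0, 0]
    - [1, 0, 0, 0, 0]
    - [1, 0, 0, 0, 0]
    - [1, 0, 0, 0, 0]
    - [1, 0, 0, 0, 0]
    - [1, 0, 0, 0, 0]
    - [1, 0, 0, 0, 0]
    - [1, 0, 0, 0, 0]
    - [1, 0, 0, 0, 0]

```text
clock: 11.23
position: [0.544, -0.3326, 0.0163]
ee_rot: [0.027, 3.141, -0.001]
force: [-0.8, -0.1, 5.0]
width: 0.26
gripper_force: 5.0
```

Emit:
drive_tool:
  steps:
    - [1, 0, 0, 3, 0]
    - [1, 0, 0, 6, 0]
    - [1, -1, 0, 8, 0]
    - [1, -1, 0, 8, 0]
    - [1, -1, 0, 8, 0]
    - [1, -2, 0, 8, 0]
    - [1, -2, 0, 8, 0]
    - [1, -3, 0, 8, 0]
    - [1, -3, 0, 8, 0]
    - [1, -4, 0, 8, 0]
    - [1, -4, 0, 8, 0]
    - [1, -4, 0, 8, 0]
    - [1, -4, 0, 6, 0]
    - [1, 0, 0, 0, 0]

```text
clock: 12.4
position: [0.5146, -0.3329, 0.1125]
ee_rot: [0.027, 3.14, -0.002]
force: [0.9, -0.5, -0.3]
width: 0.256
gripper_force: 5.0
```

Run:
```python
from h import *
o=observe();print(o['clock'],o['position'],o['width'],o['gripper_force'],o['force'])
s=snap('side','s4.png')
cv2.imwrite('pics/c4.png',cv2.resize(s['image'][80:210,240:400,::-1],(738,600),interpolation=cv2.INTER_CUBIC))
```

```text
12.4 [ 0.5145651  -0.33294654  0.11253036] 0.2559680045810549 5.000221934169531 [ 0.89373904 -0.51888729 -0.28283419]
```

View pics/c4.png

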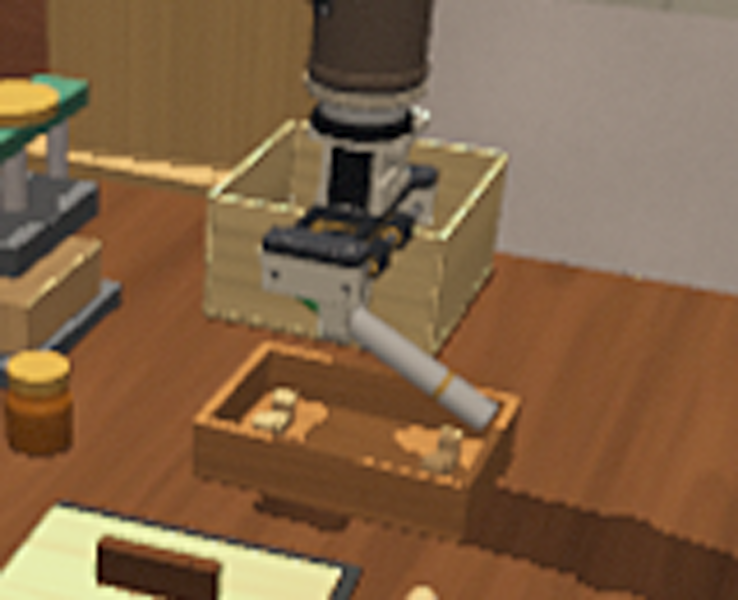

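The tube has pivoted in the pads, cap up and foot at about (487,413) in the crop, down by the tray's end wall. I work out the angle.

Run:
```python
from h import *
s=load('s4.png');k=600/130
for px in[(487,413),(445,385),(368,322)]:
    o,r=ray(s,240+px[0]/k-.4,80+px[1]/k-.4); P=o+r*((-.333-o[1])/r[1]); d=P-[.5146,-.333,.1313]
    print(P.round(4),np.hypot(d[0],d[2]).round(4),np.degrees(np.arctan2(-d[2],-d[0])).round(1))
```

```text
[ 0.3958 -0.333   0.0689] 0.1342 27.7
[ 0.4303 -0.333   0.0849] 0.0962 28.8
[ 0.4953 -0.333   0.1242] 0.0206 20.1
```

Emit:
drive_tool:
  grip_force: 3
  steps:
    - [1, 0, 0, 15, 0]
    - [1, 0, 0, 25, 0]
    - [1, 0, 0, 20, 0]
    - [1, 0, 0, 0, 0]
    - [1, 0, 0, 0, 0]

```text
clock: 12.87
position: [0.5154, -0.3326, 0.1716]
ee_rot: [0.027, 3.14, -0.001]
force: [-0.2, -0.4, -2.1]
width: 0.261
gripper_force: 3.0
```

```bash
cat > ang.py <<'E'
from h import *
import sys
# tilt of tube in the vertical plane of the grasp (y const) from side image: fit grey/white blob
o=observe();p=o['position'];s=snap('side',sys.argv[1]);g=p+[0,0,.0188];print(o['clock'],p,o['gripper_force'])
im=s['image'].astype(int);best=[]
for a in range(0,95,1):
    sc=0
    for d in np.linspace(.03,.125,30):
        c=g+[-d*np.cos(np.radians(a)),0,-d*np.sin(np.radians(a))]
        u,v=proj(s,c).round().astype(int)
        if 0<=u<512 and 0<=v<384:
            q=im[v,u]; sc+= (q.max()-q.min()<25) and q.max()>70
    best.append((sc,a))
b=sorted(best)[-12:];print(b)
x,y=proj(s,g).astype(int);x0=max(0,x-50);y0=max(0,y-30)
cv2.imwrite('pics/c_'+sys.argv[1],cv2.resize(s['image'][y0:y0+100,x0:x0+120,::-1],(720,600),interpolation=cv2.INTER_CUBIC))
E
python3 ang.py s5.png
```

```text
12.8667 [ 0.51544484 -0.33256864  0.17157334] 2.9999633878469467
[(np.int64(25), 71), (np.int64(25), 72), (np.int64(26), 63), (np.int64(26), 64), (np.int64(26), 65), (np.int64(26), 66), (np.int64(26), 67), (np.int64(26), 68), (np.int64(26), 69), (np.int64(26), 70), (np.int64(27), 61), (np.int64(27), 62)]
```

Emit:
drive_tool:
  grip_force: 12
  steps:
    - [1, 0, 0, 20, 0]
    - [1, 0, 0, 20, 0]
    - [1, 0, 0, 0, 0]

```text
clock: 13.17
position: [0.516, -0.3325, 0.213]
ee_rot: [0.026, 3.139, -0.001]
force: [0.5, 0.9, -0.2]
width: 0.259
gripper_force: 12.0
```

```bash
python3 ang.py s6.png
```

```text
13.1667 [ 0.51598375 -0.33251694  0.2129858 ] 12.000019401311874
[(np.int64(25), 61), (np.int64(26), 62), (np.int64(26), 63), (np.int64(26), 65), (np.int64(26), 71), (np.int64(26), 72), (np.int64(27), 64), (np.int64(27), 66), (np.int64(27), 67), (np.int64(27), 68), (np.int64(27), 69), (np.int64(27), 70)]
```

View pics/c_s6.png

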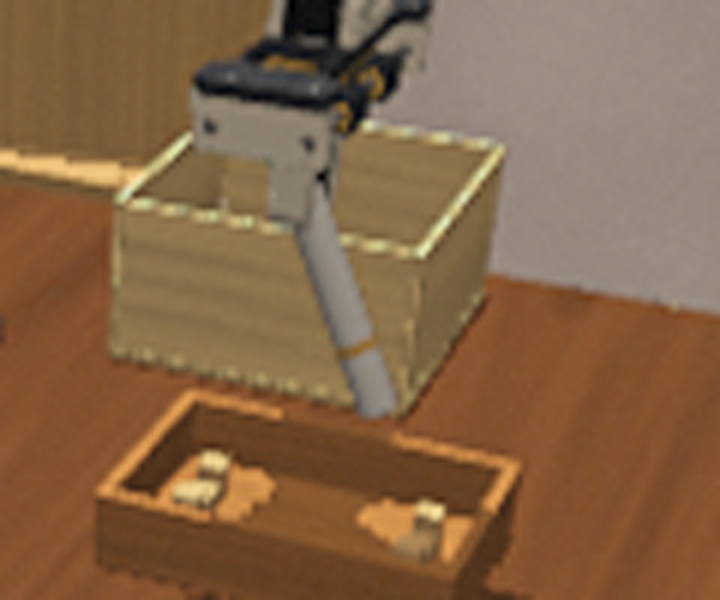

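The tube now hangs at about 66° with the foot at (377,410) in the crop, clear of the tray. Next I locate rest_low from several known edges of the rest.

Run:
```python
from h import *
t=load('top0.png');s=load('side0.png')
D=lambda x,y:(150+x/5-.4,160+y/5-.4)
# top: edges; y of rest_low = y_edge + h
for n,x,y,z,h in [('sad1 low edge',272,140,.0453,.0099),('sad2 low edge',345,135,.0976,.0622),('endplate top front?',232,140,.0467,-.0127)]:
    P=onz(t,*D(x,y),z);print(n,P.round(4),'rest_low y',(P[1]+h).round(4))
# transverse: cheeks edges
for n,x,y,z in [('sad1 top',292,92,.05),('sad1 bot',292,187,.05),('sad2 top',365,82,.1),('sad2 bot',365,186,.1)]:
    print(n,onz(t,*D(x,y),z).round(4))
# overlay
def draw(d,L,x0,y0,w,h,k):
    im=cv2.resize(d['image'][y0:y0+h,x0:x0+w,::-1],(w*k,h*k),interpolation=cv2.INTER_CUBIC)
    a=np.radians(-90.7);ex=np.array([np.cos(a),np.sin(a),0]);ey=np.array([-ex[1],ex[0],0])
    A=(ex+[0,0,1])/2**.5;N=(-ex+[0,0,1])/2**.5
    def pl(al,no,tr):
        uv=(proj(d,L+A*al/1e3+N*no/1e3+ey*tr/1e3)-[x0,y0]+.5)*k;return tuple(int(q) for q in uv)
    for (a0,a1) in[(15,29),(89,103)]:
        for al in(a0,a1): cv2.line(im,pl(al,1,-30),pl(al,1,30),(255,0,255),1)
        for tr in(-30,30,-14,14): cv2.line(im,pl(a0,1,tr),pl(a1,1,tr),(255,0,255),1)
    cv2.line(im,pl(0,18,-30),pl(0,18,30),(255,255,0),1)
    cv2.line(im,pl(0,0,0),pl(180,0,0),(0,0,255),1)
    return im
L=np.array([.5869,.2085,.034])
a=draw(t,L,180,165,65,50,6);b=draw(s,L,195,205,65,75,6)
im=np.zeros((450,780,3),np.uint8);im[:300,:390]=a;im[:,390:]=b;cv2.imwrite('pics/ov.png',im)
```

```text
sad1 low edge [0.5859 0.1835 0.0453] rest_low y 0.1934
sad2 low edge [0.5827 0.1285 0.0976] rest_low y 0.1907
endplate top front? [0.5858 0.2109 0.0467] rest_low y 0.1982
sad1 top [0.6189 0.1696 0.05  ]
sad1 bot [0.5527 0.1686 0.05  ]
sad2 top [0.6179 0.1153 0.1   ]
sad2 bot [0.5484 0.1147 0.1   ]
```

View pics/ov.png

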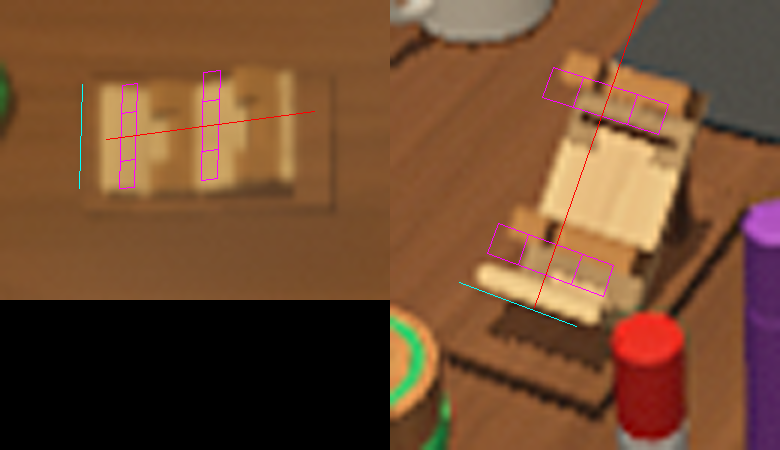

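Run:
```python
from h import *
t=load('top0.png');s=load('side0.png')
def draw(d,L,x0,y0,w,h,k):
    im=cv2.resize(d['image'][y0:y0+h,x0:x0+w,::-1],(w*k,h*k),interpolation=cv2.INTER_CUBIC)
    a=np.radians(-90.7);ex=np.array([np.cos(a),np.sin(a),0]);ey=np.array([-ex[1],ex[0],0])
    A=(ex+[0,0,1])/2**.5;N=(-ex+[0,0,1])/2**.5
    def pl(al,no,tr):
        uv=(proj(d,L+A*al/1e3+N*no/1e3+ey*tr/1e3)-[x0,y0]+.5)*k;return tuple(int(q) for q in uv)
    for (a0,a1) in[(15,29),(89,103)]:
        for al in(a0,a1): cv2.line(im,pl(al,1,-30),pl(al,1,30),(255,0,255),1)
        for tr in(-30,30,-14,14): cv2.line(im,pl(a0,1,tr),pl(a1,1,tr),(255,0,255),1)
    cv2.line(im,pl(0,18,-30),pl(0,18,30),(255,255,0),1)
    return im
L=np.array([.5865,.1945,.034])
a=draw(t,L,180,165,65,50,6);b=draw(s,L,205,205,50,60,12)
im=np.zeros((720,1000,3),np.uint8);im[:300,:390]=a;im[:720,390:990]=b;cv2.imwrite('pics/ov2.png',cv2.resize(im,(800,576),interpolation=cv2.INTER_AREA))
```

```text
(no output)
```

View pics/ov2.png

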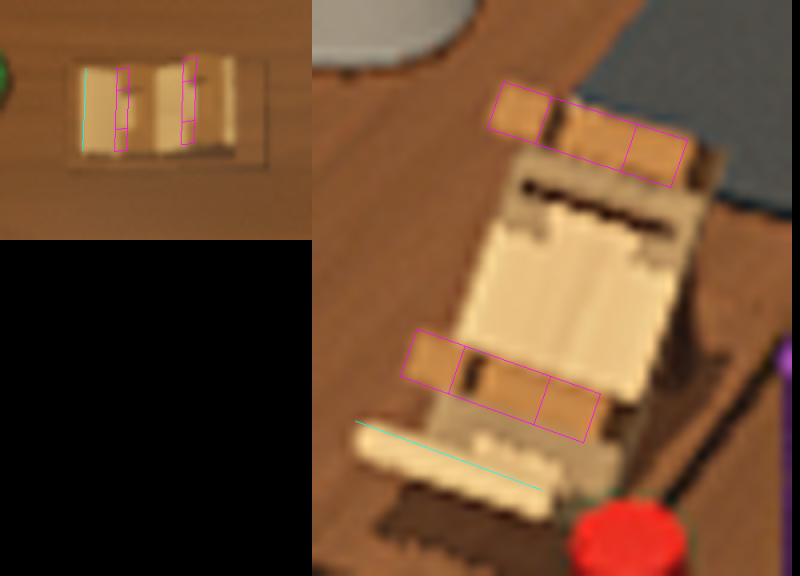

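The overlay matches the rest in the side view, which puts rest_low at about (0.586, 0.194, 0.034). I carry the tube over, turning it 90° so that the cap points to −y.

Emit:
drive_tool:
  steps:
    - [1, 2, 10, 10, -0.05]
    - [1, 4, 20, 15, -0.117]
    - [1, 4, 26, 15, -0.117]
    - [1, 4, 26, 0, -0.117]
    - [1, 4, 26, 0, -0.117]
    - [1, 4, 26, 0, -0.117]
    - [1, 4, 26, 0, -0.117]
    - [1, 4, 26, 0, -0.117]
    - [1, 4, 26, 0, -0.117]
    - [1, 4, 26, 0, -0.117]
    - [1, 4, 26, 0, -0.117]
    - [1, 4, 26, 0, -0.117]
    - [1, 4, 26, 0, -0.117]
    - [1, 4, 26, 0, -0.11]
    - [1, 4, 26, 0, 0]
    - [1, 4, 26, 0, 0]
    - [1, 4, 26, 0, 0]
    - [1, 4, 26, 0, 0]
    - [1, 2, 20, 0, 0]
    - [1, 0, 2, 0, 0]

```text
clock: 14.88
position: [0.5855, 0.1404, 0.249]
ee_rot: [-2.224, -2.214, 0.001]
force: [-1.1, 0.5, -1.2]
width: 0.259
gripper_force: 12.0
```

Emit:
drive_tool:
  steps:
    - [1, 0, 0, 0, 0]
    - [1, 0, 0, 0, 0]

```text
clock: 15.05
position: [0.5864, 0.1345, 0.2495]
ee_rot: [-2.232, -2.21, 0.004]
force: [-0.3, 0.0, -1.1]
width: 0.259
gripper_force: 12.0
```

Run:
```python
from h import *
o=observe();M=rot(o['ee_rot']);print(o['clock'],o['position'],np.degrees(np.arctan2(M[1,0],M[0,0])),o['joints'].round(2))
t=snap('top','t7.png');s=snap('side','s7.png');g=o['position']+[0,0,.0188]
a=cv2.resize(t['image'][130:230,150:260,::-1],(330,300));
x,y=proj(s,g).astype(int)
b=cv2.resize(s['image'][y-30:y+110,x-55:x+55,::-1],(440,560),interpolation=cv2.INTER_CUBIC)
im=np.zeros((560,770,3),np.uint8);im[:300,:330]=a;im[:,330:]=b;cv2.imwrite('pics/c7.png',im);print(x,y)
```

```text
15.05 [0.58636579 0.13451518 0.24945391] 89.41180709119091 [ 0.09  0.45 -0.59  1.56  0.26  1.21 -0.56]
228 165
```

View pics/c7.png

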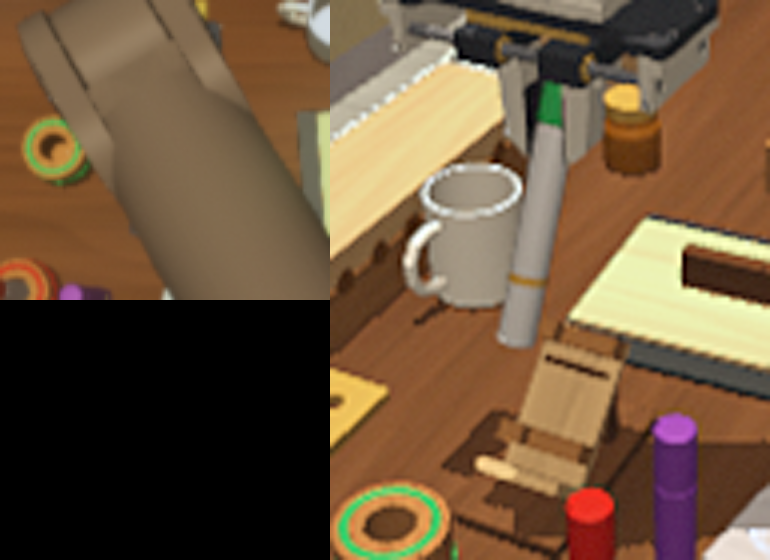

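The tube is over the rest with its foot at about (517,337) in the crop and the cap leaning to −y. I check its tilt.

Run:
```python
from h import *
s=load('s7.png');g=np.array([.5864,.1345,.2683])
for c in[(517,337),(527,281),(553,122)]:
    o,r=ray(s,173+(c[0]-330)/4-.4,135+c[1]/4-.4)
    P=o+r*(.5864-o[0])/r[0]; d=P-g; print(P.round(4),np.linalg.norm(d).round(4),np.degrees(np.arctan2(-d[2],d[1])).round(1))
    # closest approach to 45..90deg family
for a in(58,62,66,70):
    print(a,proj(s,g+.134*np.array([0,np.cos(np.radians(a)),-np.sin(np.radians(a))])),proj(s,g+.1*np.array([0,np.cos(np.radians(a)),-np.sin(np.radians(a))])))
```

```text
[0.5864 0.1922 0.1457] 0.1355 64.8
[0.5864 0.1763 0.1786] 0.099 65.0
[0.5864 0.1354 0.2709] 0.0028 -70.5
58 [216.29291805 218.92477193] [219.3876157  205.58088186]
62 [218.13977316 218.63778165] [220.75071328 205.4627122 ]
66 [220.00070477 218.10704446] [222.13155259 205.15780162]
70 [221.86706441 217.34179216] [223.5234848  204.67150728]
```

Emit:
drive_tool:
  steps:
    - [1, 0, -1, -20, 0]
    - [1, 0, -1, -25, 0]
    - [1, 0, 0, -25, 0]
    - [1, 0, 0, -15, 0]
    - [1, 0, 0, -8, 0]
    - [1, 0, 0, -5, 0]
    - [1, 0, 0, -3, 0]
    - [1, 0, 0, 0, 0]
    - [1, 0, 0, 0, 0]

```text
clock: 15.9
position: [0.5874, 0.1336, 0.1509]
ee_rot: [2.232, 2.209, 0.002]
force: [0.5, -0.1, -1.3]
width: 0.26
gripper_force: 12.0
```

Emit:
drive_tool:
  grip_force: 6
  steps:
    - [1, -1, 0, -3, 0]
    - [1, 0, 0, -3, 0]
    - [1, 0, 0, -2, 0]
    - [1, 0, 0, -2, 0]
    - [1, 0, 0, 0, 0]

```text
clock: 16.32
position: [0.5867, 0.1322, 0.1407]
ee_rot: [2.232, 2.207, 0.0]
force: [-0.4, -3.6, 5.1]
width: 0.259
gripper_force: 6.0
```

The foot is against the stop. Now I lean the tube down along the arc.

Emit:
drive_tool:
  steps:
    - [1, 0, -4, -2, 0]
    - [1, 0, -4, -2.5, 0]
    - [1, 0, -3, -3, 0]
    - [1, 0, -4, -3.2, 0]
    - [1, 0, -4, -3.4, 0]
    - [1, 0, -4, -3.5, 0]
    - [1, 0, -4, -4, 0]
    - [1, 0, -4, -4, 0]
    - [1, 0, -3, -3, 0]
    - [1, 0, 0, 0, 0]

```text
clock: 17.15
position: [0.5857, 0.0992, 0.1107]
ee_rot: [-2.233, -2.209, 0.001]
force: [0.2, 0.2, -0.9]
width: 0.263
gripper_force: 6.0
```

Run:
```python
from h import *
s=snap('side','s8.png');o=observe();print(o['clock'],o['position'],o['force'],o['gripper_force'],o['width'])
cv2.imwrite('pics/c8.png',cv2.resize(s['image'][170:300,160:290,::-1],(600,600),interpolation=cv2.INTER_CUBIC))
```

```text
17.2 [0.58558258 0.09947296 0.11099236] [-0.15652172 -0.0185672  -1.02172941] 5.999982494395226 0.25924812487079185
```

```bash
cat > iou.py <<'E'
from h import *
import sys
def iou(s,bgf,foot,axis):
    im=s['image'].astype(int); sat=im.max(2)-im.min(2)
    b=np.load('pics/%s.npy'%bgf,allow_pickle=True).item()['image'].astype(int)
    m=(np.abs(im-b).sum(2)>40)&(sat<30)&(im.max(2)>70)
    w=rot(s['attitude'])[:,2]; n=np.cross(axis,w); n/=np.linalg.norm(n)
    c=[proj(s,foot+axis*a+n*k) for a,k in((0,-.012),(.1,-.012),(.1,.012),(0,.012))]
    M=np.zeros(m.shape,np.uint8); cv2.fillPoly(M,[np.array(c).round().astype(int)],1); M=M>0
    return (M&m).sum()/M.sum()
if __name__=='__main__':
    o=observe();s=snap('side',sys.argv[1]);g=o['position']+[0,0,.0188];gd=float(sys.argv[2])
    for a in range(36,100,3):
        u=np.array([0,-np.cos(np.radians(a)),np.sin(np.radians(a))]); print(a,round(iou(s,'side0.png',g-u*gd,u),2),end='; ')
E
python3 iou.py s9.png .1355
```

```text
36 0.68; 39 0.69; 42 0.68; 45 0.69; 48 0.69; 51 0.65; 54 0.58; 57 0.54; 60 0.46; 63 0.4; 66 0.38; 69 0.29; 72 0.27; 75 0.26; 78 0.21; 81 0.18; 84 0.18; 87 0.14; 90 0.16; 93 0.13; 96 0.09; 99 0.09;
```

Emit:
drive_tool:
  steps:
    - [0.6, 0, 0, 0, 0]
    - [0.5, 0, 0, 0, 0]
    - [0.4, 0, 0, 0, 0]
    - [0.3, 0, 0, 0, 0]
    - [0.3, 0, 0, 0, 0]
    - [0.3, 0, 0, 0, 0]
    - [0.3, 0, 0, 0, 0]
    - [0.3, 0, -2, 10, 0]
    - [0.3, 0, -5, 20, 0]
    - [0.3, 0, -5, 25, 0]
    - [0.3, 0, -5, 25, 0]
    - [0.3, 0, 0, 0, 0]
    - [0.3, 0, 0, 0, 0]
    - [0.3, 0, 0, 0, 0]

```text
clock: 18.42
position: [0.5857, 0.0824, 0.1916]
ee_rot: [2.233, 2.21, 0.0]
force: [-0.7, -0.4, -0.9]
width: 0.698
gripper_force: 0.0
```

Run:
```python
from h import *
from iou import iou
o=observe();print(o['clock'],o['position'],o['width'])
s=snap('side','s10.png');im=s['image'].astype(int)
u=np.array([-.0087,-.7071,.7071]);u/=np.linalg.norm(u);L=np.array([.586,.194,.034])
print('iou seated',iou(s,'side0.png',L+u*.03,u))
g=(im[...,1]>im[...,0]+30)&(im[...,1]>im[...,2]+30);p=proj(s,L+u*.16);ys,xs=np.nonzero(g)
k=np.hypot(xs-p[0],ys-p[1])<25
print('pred cap centre',p,'seen green',xs[k].mean(),ys[k].mean(),k.sum(),'end',proj(s,L+u*.18),'top-most',xs[k][ys[k].argmin()],ys[k].min(), ys[k].max())
cv2.imwrite('pics/c10.png',cv2.resize(s['image'][170:300,160:290,::-1],(600,600),interpolation=cv2.INTER_CUBIC))
```

```text
18.4167 [0.58572246 0.0823905  0.19159083] 0.6978911682841777
iou seated 0.7146464646464646
pred cap centre [241.14485661 196.34143118] seen green 241.8118811881188 196.0891089108911 101 end [243.51579003 189.49434508] top-most 242 189 203
```

The tube is seated: the cap is seen at (241.8,196.1) against a predicted (241.1,196.3). I retake it by the cap.

Emit:
drive_tool:
  grip_force: 6
  steps:
    - [0.3, 0, 0, -20, 0]
    - [0.3, 0, 0, -20, 0]
    - [0.3, 0, 0, -15, 0]
    - [0.3, 0, 0, -10, 0]
    - [0.3, 0, 0, 0, 0]
    - [1, 0, 0, 0, 0]
    - [1, 0, 0, 0, 0]
    - [1, 0, 0, 0, 0]
    - [1, 0, 0, 0, 0]
    - [1, 0, 0, 0, 0]
    - [1, 0, 0, 0, 0]
    - [1, 0, 0, 0, 0]
    - [1, 0, 0, 0, 0]
    - [1, 0, 0, 0, 0]
    - [1, 0, 0, 0, 0]
    - [1, 0, 0, 0, 0]

```text
clock: 19.8
position: [0.586, 0.0825, 0.1266]
ee_rot: [2.232, 2.21, 0.0]
force: [0.0, -0.4, 2.8]
width: 0.259
gripper_force: 6.0
```

Emit:
drive_tool:
  steps:
    - [1, 0, 4, 4, 0]
    - [1, 0, 5, 5, 0]
    - [1, 0, 5, 5.5, 0]
    - [1, 0, 5, 4.5, 0]
    - [1, 0, 5, 4, 0]
    - [1, 0, 6, 4, 0]
    - [1, 0, 6, 3.5, 0]
    - [1, 0, 6, 3.3, 0]
    - [1, 0, 5, 3, 0]
    - [1, 0, 6, 2.6, 0]
    - [1, 0, 6, 2.4, 0]
    - [1, 0, 6, 2, 0]
    - [1, 0, 6, 1.6, 0]
    - [1, 0, 6, 1.5, 0]
    - [1, 0, 6.5, 1.2, 0]
    - [1, 0, 6.5, 0.8, 0]
    - [1, 0, 6.5, 0.5, 0]
    - [1, 0, 6, 0.2, 0]
    - [1, 0, 0, 0, 0]

```text
clock: 21.38
position: [0.5861, 0.1879, 0.1771]
ee_rot: [-2.23, -2.212, -0.005]
force: [0.6, -0.5, 6.3]
width: 0.259
gripper_force: 6.0
```

```bash
python3 iou.py s11.png .158; python3 -c "
from h import *
print(observe()['force'],observe()['position'])"
```

```text
36 0.0; 39 0.0; 42 0.0; 45 0.0; 48 0.01; 51 0.02; 54 0.04; 57 0.05; 60 0.09; 63 0.14; 66 0.19; 69 0.26; 72 0.32; 75 0.43; 78 0.54; 81 0.62; 84 0.68; 87 0.69; 90 0.66; 93 0.55; 96 0.49; 99 0.36; [ 0.08233824 -1.57637555  6.08406667] [0.58616704 0.18731843 0.17695249]
```

Emit:
drive_tool:
  grip_force: 15
  steps:
    - [1, 0, 0, 0, 0]
    - [1, 0, 0, 10, 0]
    - [1, 0, 0, 20, 0]
    - [1, 0, 0, 25, 0]
    - [1, 0, 0, 20, 0]
    - [1, 0, 0, 0, 0]

```text
clock: 21.93
position: [0.5871, 0.1872, 0.2557]
ee_rot: [2.231, 2.21, 0.009]
force: [-0.5, -0.3, -0.4]
width: 0.26
gripper_force: 15.0
```

```bash
python3 iou.py s12.png .158
python3 - <<'E'
from h import *
print(observe()['position'])
for f,r in(('top0.png',(155,195,155,190)),('side0.png',(250,300,170,210))):
    d=load(f);im=d['image'].astype(int)
    g=(im[...,1]>im[...,0]+15)&(im[...,1]>im[...,2]+15)
    best=[]
    th=np.linspace(0,2*np.pi,60)
    # best-fit circle radius R at z=.075 maximising green on ring
    x0=np.array([.6107,.305])
    for R_ in(.024,.027,.030):
        for dx in np.arange(-.01,.0101,.001):
            for dy in np.arange(-.01,.0101,.001):
                uv=np.array([proj(d,[x0[0]+dx+R_*np.cos(a),x0[1]+dy+R_*np.sin(a),.075]) for a in th]).round().astype(int)
                best.append((g[uv[:,1],uv[:,0]].mean(),R_,x0[0]+dx,x0[1]+dy))
    b=np.array(best);m=b[:,0].max();k=b[:,0]>m-.04;print(f,m,b[k].mean(0).round(4),k.sum())
E
```

```text
36 0.0; 39 0.0; 42 0.0; 45 0.0; 48 0.01; 51 0.02; 54 0.02; 57 0.03; 60 0.05; 63 0.07; 66 0.13; 69 0.18; 72 0.22; 75 0.31; 78 0.39; 81 0.47; 84 0.56; 87 0.51; 90 0.43; 93 0.37; 96 0.3; 99 0.28; [0.58648459 0.18657417 0.25352398]
top0.png 0.9833333333333333 [0.97   0.027  0.6139 0.3044] 5
side0.png 1.0 [0.9833 0.027  0.6118 0.3051] 8
```

Emit:
drive_tool:
  steps:
    - [1, 2, 10, 0, 0]
    - [1, 4, 16, 0, 0]
    - [1, 4, 16, 0, 0]
    - [1, 4, 16, 0, 0]
    - [1, 4, 16, 0, 0]
    - [1, 4, 16, 0, 0]
    - [1, 3, 10, 0, 0]
    - [1, 1, 6, 0, 0]
    - [1, 0, 0, 0, 0]
    - [1, 0, 0, 0, 0]
    - [1, 0, 0, 0, 0]

```text
clock: 22.9
position: [0.6119, 0.29, 0.2508]
ee_rot: [2.233, 2.209, -0.001]
force: [-0.2, 0.8, -0.6]
width: 0.257
gripper_force: 15.0
```

```bash
cat > foot.py <<'E'
from h import *
import sys
o=observe();s=snap('side',sys.argv[1]);t=snap('top','t'+sys.argv[1]);g=o['position']+[0,0,.0188];print(o['clock'],o['position'],o['force'])
im=s['image'].astype(int);b=load('side0.png')['image'].astype(int)
sat=im.max(2)-im.min(2);m=(np.abs(im-b).sum(2)>30)&(sat<35)&(im.max(2)>60)
a=proj(s,g-[0,0,.035]);f=proj(s,g-[0,0,.158]);print('plumb axis',a,f)
for v in range(int(a[1]),int(f[1])+14,3):
    xs=[x for x in range(int(f[0])-35,int(f[0])+35) if m[v,x]]
    print(v,(min(xs),max(xs),len(xs),np.median(xs)) if xs else None, end='; ')
x,y=f.astype(int)
im2=np.zeros((600,780,3),np.uint8)
im2[:,:480]=cv2.resize(s['image'][y-75:y+50,x-50:x+50,::-1],(480,600),interpolation=cv2.INTER_CUBIC)
c=proj(t,[.6125,.3047,.075]).astype(int)
im2[:300,480:]=cv2.resize(t['image'][c[1]-30:c[1]+30,c[0]-30:c[0]+30,::-1],(300,300),interpolation=cv2.INTER_CUBIC)
cv2.imwrite('pics/c_'+sys.argv[1],im2)
print('crop origin',x-50,y-75)
E
python3 foot.py s13.png
```

```text
22.9 [0.61193782 0.28999905 0.25077761] [-0.19885479  0.80150563 -0.59950606]
plumb axis [183.5431002  207.89344297] [189.61058441 249.83294409]
207 (178, 189, 12, np.float64(183.5)); 210 (179, 189, 11, np.float64(184.0)); 213 (179, 189, 11, np.float64(184.0)); 216 (179, 189, 11, np.float64(184.0)); 219 (179, 189, 11, np.float64(184.0)); 222 (180, 189, 10, np.float64(184.5)); 225 (180, 189, 10, np.float64(184.5)); 228 (180, 189, 10, np.float64(184.5)); 231 (180, 189, 10, np.float64(184.5)); 234 (181, 189, 9, np.float64(185.0)); 237 (182, 186, 5, np.float64(184.0)); 240 (181, 189, 4, np.float64(187.5)); 243 (181, 190, 10, np.float64(185.5)); 246 (181, 190, 10, np.float64(185.5)); 249 (181, 190, 10, np.float64(185.5)); 252 (181, 189, 9, np.float64(185.0)); 255 None; 258 None; 261 None; crop origin 139 174
```

View pics/c_s13.png

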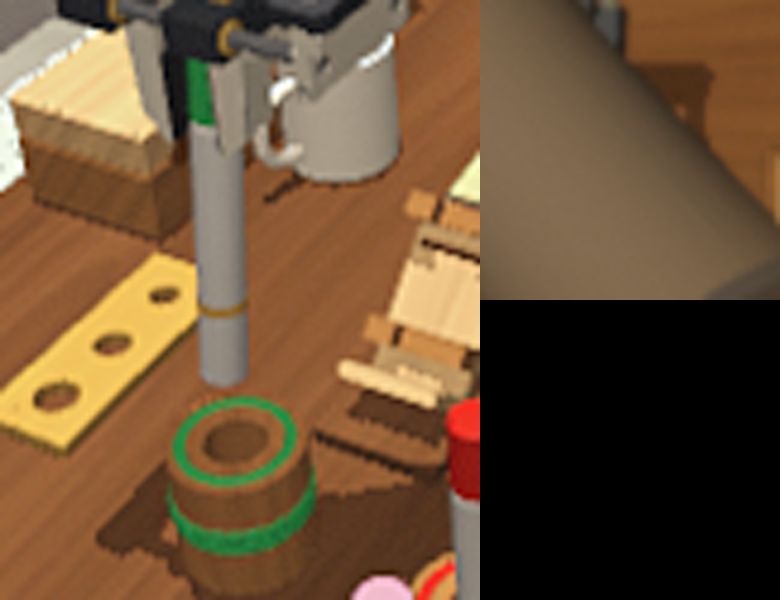

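The tube hangs nearly upright above the green cup: foot centre at about (223,378) and well mouth at (235,440) in the crop. I work out the shift needed.

Run:
```python
from h import *
s=load('s13.png');g=np.array([.6119,.2900,.2696])
for a in(80,82,84,86,88,90): print(a,proj(s,g+.158*np.array([0,np.cos(np.radians(a)),-np.sin(np.radians(a))])).round(1),proj(s,g+.06*np.array([0,np.cos(np.radians(a)),-np.sin(np.radians(a))])).round(1))
print('mouth',onz(s,139+235/4.8-.4,174+440/4.8-.4,.075).round(4),proj(s,[.6125,.3047,.075]))
```

```text
80 [182.6 256.3] [182.  219.2]
82 [184.  255.1] [182.6 218.8]
84 [185.5 253.9] [183.2 218.4]
86 [186.9 252.6] [183.7 218. ]
88 [188.3 251.2] [184.3 217.5]
90 [189.6 249.8] [184.9 217. ]
mouth [0.6115 0.3058 0.075 ] [187.49287711 264.84226841]
```

Emit:
drive_tool:
  steps:
    - [1, 0, 0, -15, 0]
    - [1, 0, 0, -15, 0]
    - [1, 0, 0, -8, 0]
    - [1, 0, 0, -6, 0]
    - [1, 0, 0, -6, 0]
    - [1, 0, 0, -5, 0]
    - [1, 0, 0, 0, 0]

```text
clock: 23.58
position: [0.6116, 0.2907, 0.1952]
ee_rot: [-2.233, -2.21, 0.002]
force: [-0.5, -0.6, -1.5]
width: 0.258
gripper_force: 15.0
```

Free force with the foot about 18 mm inside. I carry on down, easing the hand to +y with a lighter grip so the tube comes upright.

Emit:
drive_tool:
  grip_force: 8
  steps:
    - [1, 0, 1, -5, 0]
    - [1, 0, 1, -5, 0]
    - [1, 0, 1, -5, 0]
    - [1, 0, 1, -5, 0]
    - [1, 0, 1, -5, 0]
    - [1, 0, 1, -4, 0]
    - [1, 0, 1, -4, 0]
    - [1, 0, 1, -3, 0]
    - [1, 0, 0, 0, 0]

```text
clock: 24.33
position: [0.6115, 0.2991, 0.1592]
ee_rot: [-2.232, -2.21, 0.001]
force: [-0.5, -0.1, -0.8]
width: 0.26
gripper_force: 8.0
```

Emit:
drive_tool:
  steps:
    - [1, 0, 1, -2, 0]
    - [1, 0, 1, -2, 0]
    - [1, 0, 1, -2, 0]
    - [1, 0, 1, -1, 0]
    - [1, 0, 0, 0, 0]
    - [1, 0, 0, 0, 0]

```text
clock: 24.83
position: [0.6118, 0.3032, 0.153]
ee_rot: [-2.232, -2.21, 0.0]
force: [0.4, -0.8, -1.2]
width: 0.263
gripper_force: 8.0
```

Emit:
drive_tool:
  steps:
    - [1, 0, 0, -1, 0]
    - [1, 0, 0, -1, 0]
    - [1, 0, 0, -1, 0]
    - [1, 0, 0, 0, 0]

```text
clock: 25.17
position: [0.6118, 0.303, 0.1498]
ee_rot: [-2.233, -2.21, 0.0]
force: [0.3, -1.5, -1.6]
width: 0.264
gripper_force: 8.0
```

Emit:
drive_tool:
  steps:
    - [1, 0, 0, -1, 0]
    - [1, 0, 0, -1, 0]
    - [1, 0, 0, -1, 0]
    - [1, 0, 0, 0, 0]

```text
clock: 25.5
position: [0.6118, 0.303, 0.1467]
ee_rot: [-2.233, -2.21, 0.0]
force: [0.3, -0.6, -1.6]
width: 0.262
gripper_force: 8.0
```

Emit:
drive_tool:
  steps:
    - [1, 0, 0, -1, 0]
    - [1, 0, 0, -1, 0]
    - [1, 0, 0, -1, 0]
    - [1, 0, 0, 0, 0]

```text
clock: 25.83
position: [0.6121, 0.3036, 0.1448]
ee_rot: [2.232, 2.21, 0.002]
force: [0.2, -0.8, 3.4]
width: 0.261
gripper_force: 8.0
```

```bash
cat > cap.py <<'E'
from h import *
import sys
s=snap('side',sys.argv[1]);im=s['image'].astype(int)
g=(im[...,1]>im[...,0]+30)&(im[...,1]>im[...,2]+20)
c=np.array([.612,.305,0]);p=lambda z:proj(s,c+[0,0,z]).round(1)
print('pred top,capbase,rim',p(.192),p(.152),p(.075), 'top+10mm',p(.202))
ys,xs=np.nonzero(g);k=(abs(xs-p(.17)[0])<20)&(ys<p(.12)[1])&(ys>p(.25)[1])
for v in range(ys[k].min(),ys[k].max()+1): 
    q=xs[k][ys[k]==v]; print(v,(q.min(),q.max()) if len(q) else None,end='; ')
E
python3 cap.py s14.png
```

```text
pred top,capbase,rim [181.7 227. ] [183.8 240.6] [187.6 265. ] top+10mm [181.2 223.4]
232 (np.int64(180), np.int64(183)); 233 (np.int64(180), np.int64(183)); 234 (np.int64(180), np.int64(184)); 235 (np.int64(180), np.int64(184)); 236 (np.int64(180), np.int64(184)); 237 (np.int64(180), np.int64(184)); 238 (np.int64(180), np.int64(184)); 239 (np.int64(180), np.int64(184)); 240 (np.int64(181), np.int64(184)); 241 (np.int64(184), np.int64(184));
```

Emit:
drive_tool:
  steps:
    - [1, 0, 0, -1, 0]
    - [1, 0, 0, -1, 0]
    - [1, 0, 0, 0, 0]

```text
clock: 26.13
position: [0.6124, 0.3043, 0.1437]
ee_rot: [2.232, 2.21, 0.005]
force: [-1.1, 0.5, 9.7]
width: 0.255
gripper_force: 8.0
```

Emit:
drive_tool:
  steps:
    - [1, 0, 0, 1, 0]
    - [0.7, 0, 0, 0, 0]
    - [0.6, 0, 0, 0, 0]
    - [0.4, 0, 0, 0, 0]
    - [0.3, 0, 0, 0, 0]
    - [0.3, 0, 0, 0, 0]
    - [0.3, 0, 0, 0, 0]
    - [0.3, 0, 0, 0, 0]
    - [0.3, 0, 0, 10, 0]
    - [0.3, 0, 0, 25, 0]
    - [0.3, 0, 0, 30, 0]
    - [0.3, 0, 0, 30, 0]
    - [0.3, -15, -20, 20, 0]
    - [0.3, -20, -30, 10, 0]
    - [0.3, -20, -30, 0, 0]
    - [0.3, -20, -30, 0, 0]
    - [0.3, -20, -30, 0, 0]
    - [0.3, 0, 0, 0, 0]
    - [0.3, 0, 0, 0, 0]

```text
clock: 27.72
position: [0.5165, 0.1611, 0.2693]
ee_rot: [2.234, 2.206, 0.0]
force: [-0.4, 0.0, 0.1]
width: 0.699
gripper_force: 0.0
```

```bash
python3 cap.py s15.png
python3 - <<'E'
from h import *
print(observe()['position'],observe()['width'])
t=snap('top','t15.png');s=load('s15.png')
for a,b in((t,load('top0.png')),(s,load('side0.png'))):
    d=np.abs(a['image'].astype(int)-b['image']).sum(2)>60
    for n,q in(('redtop',[.44,.30,.19]),):
        u,v=proj(a,q).astype(int);print(n,d[v-15:v+15,u-20:u+20].sum())
im=t['image'].astype(int);g=(im[...,1]>im[...,0]+30)&(im[...,1]>im[...,2]+20)
p=proj(t,[.612,.305,.192]);ys,xs=np.nonzero(g);k=np.hypot(xs-p[0],ys-p[1])<7;print('top cap pred',p,'seen',xs[k].mean(),ys[k].mean(),k.sum())
E
```

```text
pred top,capbase,rim [181.7 227. ] [183.8 240.6] [187.6 265. ] top+10mm [181.2 223.4]
225 (np.int64(181), np.int64(183)); 226 (np.int64(179), np.int64(185)); 227 (np.int64(177), np.int64(186)); 228 (np.int64(177), np.int64(186)); 229 (np.int64(177), np.int64(186)); 230 (np.int64(177), np.int64(186)); 231 (np.int64(177), np.int64(186)); 232 (np.int64(177), np.int64(186)); 233 (np.int64(177), np.int64(186)); 234 (np.int64(178), np.int64(186)); 235 (np.int64(178), np.int64(186)); 236 (np.int64(178), np.int64(186)); 237 (np.int64(178), np.int64(187)); 238 (np.int64(178), np.int64(187)); 239 (np.int64(178), np.int64(187)); 240 (np.int64(178), np.int64(187)); 241 (np.int64(179), np.int64(187)); 242 (np.int64(179), np.int64(186)); 243 (np.int64(179), np.int64(185)); 244 (np.int64(182), np.int64(183)); [0.51709277 0.16273824 0.2692155 ] 0.7007433785564323
redtop 217
redtop 241
top cap pred [158.38811189 173.17418981] seen nan nan 0<stdin>:9: RuntimeWarning: Mean of empty slice.
  ret = ret.dtype.type(ret / rcount)
```

Run:
```python
from h import *
def c(f,w):
    im=load(f)['image'][240:350,200:300].astype(int);r,g,b=im[...,0],im[...,1],im[...,2]
    m={'red':(r>120)&(g<50)&(b<50),'blue':(b>r+50)&(b>g+40),'purple':(r>g+40)&(b>g+40)}[w]
    ys,xs=np.nonzero(m);return xs.mean().round(2),ys.mean().round(2),m.sum()
for w in('red','blue','purple'):print(w,c('side0.png',w),c('s15.png',w))
a=load('side0.png')['image'];s=load('s15.png')['image'].astype(int)
u,v=proj(load('s15.png'),[.5545,-.0785,.03]).astype(int)
print('board lid colour',s[v-3:v+4:3,u-30:u+31:10].tolist()[1])
print(arm.sign_off())
```

```text
red (np.float64(39.35), np.float64(54.26), np.int64(384)) (np.float64(39.57), np.float64(54.44), np.int64(384))
blue (np.float64(74.37), np.float64(64.81), np.int64(590)) (np.float64(74.37), np.float64(64.45), np.int64(598))
purple (np.float64(58.72), np.float64(26.61), np.int64(459)) (np.float64(58.74), np.float64(26.94), np.int64(492))
board lid colour [[236, 240, 177], [236, 242, 182], [63, 37, 19], [65, 40, 27], [55, 31, 19], [236, 232, 170], [237, 231, 170]]
the job is handed in; nothing more can be done
None
```

The job is handed in at about 28 s: the lid lies on the board handle up, and the green-capped tube was leaned in the rest, let go, retaken by its cap and now stands fully down in the green cup. The red, blue and purple tubes had not moved; I made no before-and-after check on the other bench items.

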